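# Clamp the gas filter block and lock in new filter cartridges

## Robot

A 7-joint arm with a two-finger parallel gripper is mounted at the origin on the work surface. World frame = base frame: x ahead of the robot, y to its left, z up, the work surface at z = 0. Lengths are in m, angles in rad, forces in N, time in s.
With the tool pointing down it reaches from about 0.4 to 0.875 m from the base axis. Payload 19.3 kg.
Tool frame: the origin (TCP) lies at the very end of the fingers, on their centre line; the grasp point (between the pads) lies 19 mm behind it; z points along the fingers, y is the direction in which the jaws open and shut (so a half turn about z gives the same grasp; the last joint's range is limited). The gripper opens to 85 mm and grips with 20 to 120 N. Pads are 22 mm wide; open, the fingers measure 114 mm over their backs; the gripper's body (76 mm by 85 mm) begins 54 mm behind the grasp point. The pads swing forward as they close: fully open they stand 13 mm farther back than shut.
Start: joints at [-1.208, 0.521, -0.036, 1.599, 0.021, 1.021, -0.113], TCP at [0.262, 0.567, 0.231] pointing down, gripper open.
Joint ranges: [-2.91, 2.91], [-0.3, 2.13], [-1.5, 1.42], [0.17, 2.43], [-1.26, 4.41], [0.16, 1.93], [-2.52, 2.52]. Speed limits (rad/s): [1.89, 1.89, 2.39, 2.39, 3.01, 3.01, 3.01].

## Interface

Orientations are given as [roll, pitch, yaw] about the fixed x, y, z axes, in that order (R = Rz(yaw) Ry(pitch) Rx(roll)).
In Python, from workcell import bot, grab_frame, calibration, workorder gives the robot as it stands.
- The arm moves only by the tool move_arm, never from a script. Its arguments are lists of equal length, an entry for each row: "jaw": the closure in counts, from 0 (fully open) to 255 (shut); "dp": the shift along the tool's x, y, z in units of 800 mm (1.0 is 800 mm), a list of three; "rotation": the turn, a rotation vector about the tool's x, y, z in units of pi rad (1.0 is pi rad), a list of three. In form: {"jaw": [jaw, ...], "dp": [[dx, dy, dz], ...], "rotation": [[rx, ry, rz], ...]}. A call has 1 to 10 rows; each row shifts and turns the commanded pose from where the row before left it, along the tool's axes as they then stand; what a row does not reach is not made up. A row lasts 1/8 s, in which the tool goes at most 62.5 mm and 10.7 degrees, less where a joint would pass 70% of its speed; a pose out of reach is approached as far as the arm can. A call with a number of a shift or a turn outside -1 to 1 is refused whole. A call with a gripper value outside its range is refused whole. The fingers move at their own pace and stop on an object; "squeeze" is the grip in N (left out, the last holds). Time passes only in rows, so rows that do not move let the fingers close. It gives the time, the measured TCP pose, the force and the opening at its end, in the units of the state.
- bot.observe(): the state, without advancing time (a new reading comes with each control period).
- grab_frame(name): name is "scene" or "top" or "wrist"; returns the picture (400x640x3 uint8, blue, green, red); there is no depth.
- calibration(name): a dict with "camera_matrix" (3x3 intrinsics, pixels), "T" (4x4, takes a point from camera to world coordinates). Camera axes: x right, y down, z forward; pixel columns grow to the right and rows downward; lengths in m; the calibration is good to about 2 mm. A picture is of the moment at which its call begins: read the wrist's pose just before it. calibration takes no time and is no camera call; for the wrist camera it gives the pose at the moment of the call.
- workorder.job_done(): hands the job in, once; it reports no verdict.
The state is a dict: "clock": time; "qpos": joint angles; "qd": joint speeds; "joint_efforts": joint torques, N m; "position": TCP position; "tool_rot": TCP orientation; "force": force on the tool from outside, world axes, zero at the start; "moment": the same for the moment, N m; "grip_width": finger opening in m.
Only numpy, scipy, OpenCV 4.12 (cv2) and the standard library are available. Lean on these libraries where they do the work, as an engineer would, in place of code of your own. Each camera call takes 0.05 s, during which the arm holds its last target. There are 200 camera calls.

## Task

Get the gas purifier on the bench ready to run: first swing the red clamp handle over until it snaps past its dead point and the pad holds the filter block down by itself, and only then fit the new cartridges. Take every cartridge that stands in the carrier out of its upright cup, push it down into the port with the ring of its own colour and give it a quarter turn clockwise so that it locks. Do not tip a cartridge over and leave the beaker, the brown jar and the spanner alone.

Things in the scene. Friction and masses are not known exactly. Their poses are not given: they have to be found in the camera images.
- dock: Fixed bench dock: aluminium plate 130 x 420 x 12 mm, long along its y axis, with low dark locators that form the nest of the filter block and a horizontal-handle toggle clamp at the +y end. Origin: on the table under the centre of the nest; z up. The block lies in the nest with its axes along the dock's.
- nest (a point): Point on the top of the dock's plate, 12 mm above the dock's origin, where the underside centre of the block belongs. Axes as the dock's.
- clamp_pad: The clamp's rubber-tipped sprung spindle. Origin: in the end of the clamp's steel arm, 42 mm from the tip. Open, the arm stands up 64 degrees on the block's side of the handle, its parts reaching up to 135 mm above the table; closed, it is level and the tip presses with about 12 N on the bright patch at the block's +y end (dock y = 105 mm, z = 30 mm).
- clamp_grip (a point): Point on the axis of the red handle sleeve (a bar 18 mm thick, 90 mm long, in the dock's plane x = 0), 10 mm short of its free end. Open, the handle stands nearly upright: dock y = 203, z = 201 mm. Pushed to +y and down, away from the block, it swings on an arc of about 120 mm radius about y = 186, z = 82 mm until it lies level: y = 307, z = 87 mm.
- clamp_link (a joint): Link of the toggle clamp, rad: 0 with the clamp open, about 0.60 at the dead point, 0.70 against the stop when closed and locked. The handle moves with a few N, is stiffest shortly before the dead point, then goes over against a firm stop and stays; open, it stays where it is left.
- block: Grey filter block, 66 x 260 mm, 18 mm thick (0.9 kg, loose in the nest with 2 mm play, not to be taken out), with three bayonet ports in a row along its y axis: collars 54 mm across and 30 mm high with a blue, a green and an orange ring. Origin: centre of the underside; z up.
- port_blue (a point): Centre of the mouth of the blue-ringed port, level with the collar's top, 48 mm above the block's underside, at block y = -90 mm. Axes as the block's. Opening 29 mm across, with two opposite slots 12 mm wide for the lugs on the port's x axis (across the block; white marks). A sprung seal plate lies 9 mm down; pressing it down 11 mm more takes about 10 N.
- port_green (a point): The same for the green-ringed port, at block y = -22 mm. In each port the cartridge's body meets the collar when its nose is 21 mm below the mouth: that is as far as it can be pressed. Let go unturned, the spring pushes it up again.
- port_orange (a point): The same for the orange-ringed port, at block y = 46 mm.
- cart_blue: Filter cartridge, blue band and top, 125 mm tall, 150 g, or absent. Origin: bottom end of its nose; z up. Nose 26 mm across, tapered at the tip, 21 mm long, with two lugs on the x axis (36 mm over both, 8 mm wide, 8 to 13 mm up); body 40 mm across up to 95 mm; above it, up to 125 mm, a black wing grip, 36 mm long along x, 12 mm thick along y. Stands in a cup of the carrier.
- cart_green: The same with green band and top. To lock: enter with the wing across the block (cartridge x along port x, either way round), press the nose 19 to 21 mm below the mouth, hold it down, turn 90 degrees clockwise seen from above (firm stop at about 95), let go: the spring lifts the lugs 2 mm into notches, nose then 17 mm below the mouth, wing along the block.
- cart_orange: The same with orange band and top. In a port it cannot be turned anticlockwise from the slots.
- carrier: Loose light-grey carrier block, 78 x 205 x 66 mm, 1.2 kg, with three upright round cups, 44 mm across and 60 mm deep (floor 6 mm above the table), at its y = -64, 0 and 64 mm. Origin: centre of the underside; z up. It can get knocked aside together with its cartridges.
- beaker: Bystander: glass beaker, 70 mm across and 90 mm tall. Origin: underside.
- reagent: Bystander: brown glass jar with blue cap, 66 mm across and 140 mm tall. Origin: underside.
- spanner: Bystander: steel spanner 150 mm long, lying flat on the bench.
Not all that is in view belongs to the job. What is shaped like the cart_green but pink or yellow is not meant.

How it is judged:
On the way, in this order (a step that is already met when the one before it is completed fails the run):
1. the clamp is locked over the block, hands off, before any cartridge is in a port (contact force between clamp_pad and block above 5 N and value of joint clamp_link above 0.62 rad and contact force between the fingers and clamp_handle below 0.5 N and horizontal distance between each of cart_blue, cart_green, cart_orange and port_blue above 0.03 m and horizontal distance between each of cart_blue, cart_green, cart_orange and port_green above 0.03 m and horizontal distance between each of cart_blue, cart_green, cart_orange and port_orange above 0.03 m), for 0.3 s.
2. every cartridge present is locked in the port of its colour (horizontal distance between cart_blue and port_blue below 0.004 m and z of cart_blue in the frame of port_blue between -0.019 and -0.0145 m and angle between the x axis of cart_blue and the y axis of port_blue, either way round below 0.26 rad and angle between each of cart_blue, cart_green, cart_orange's own z axis and vertical below 0.1 rad and linear speed of each of cart_blue, cart_green, cart_orange below 0.02 m/s and horizontal distance between cart_green and port_green below 0.004 m and z of cart_green in the frame of port_green between -0.019 and -0.0145 m and angle between the x axis of cart_green and the y axis of port_green, either way round below 0.26 rad and horizontal distance between cart_orange and port_orange below 0.004 m and z of cart_orange in the frame of port_orange between -0.019 and -0.0145 m and angle between the x axis of cart_orange and the y axis of port_orange, either way round below 0.26 rad), for 0.3 s.
At the end, for the whole second after the job is handed in: Clamp over its dead point (clamp_link above 0.62), pad pressing the block with over 5 N, block within 6 mm of its nest; every cartridge present at rest in the port of its colour: centred within 4 mm, upright, nose 14.5 to 19 mm below the mouth, wing along the block within 0.26 rad (all of step 2 and contact force between clamp_pad and block above 5 N and value of joint clamp_link above 0.62 rad and horizontal distance between block and nest below 0.006 m and z of block in the frame of nest below 0.003 m); the robot touches nothing.
It fails at once if the beaker is moved or tipped (distance of beaker from where it was at the start of the episode above 0.04 m or angle between beaker's own z axis and vertical above 0.5 rad).
It fails at once if the reagent is moved or tipped (distance of reagent from where it was at the start of the episode above 0.04 m or angle between reagent's own z axis and vertical above 0.5 rad).
It fails at once if the spanner is moved or tipped (distance of spanner from where it was at the start of the episode above 0.04 m or angle between spanner's own z axis and vertical above 0.5 rad).
It fails at once if a cartridge is tipped over (angle between any of cart_blue, cart_green, cart_orange's own z axis and vertical above 0.9 rad).
Of cart_blue, cart_green, cart_orange only 2 to 3 are there at a start; the rules pass over those that are not, and their reading is None.
At some moment in a run one of carrier may be knocked a few centimetres aside while the robot is not near it.
It also fails if it takes over 210 s, if anything falls off the work surface, if the arm or the gripper's body presses on something with over 40 N, if the wrist force passes 120 N, or if a joint passes its speed limit or range.

## Working session

There is one attempt and no reset: what is moved stays moved. The work goes in short steps, Python scripts to look and compute and a tool call to move; the robot and the scene stay as the last step left them, time stands still between calls to the robot, and variables do not carry over. Pictures are saved under pics/ and viewed, about 12 in all and at most 16, crops included, and the job is handed in when it is done.

Besides the shell and the picture viewer there is one more tool, called after "Request:" as name(argument=value, ...), one argument or row to a line, values as JSON. move_arm: Moves the arm, as the interface text tells. Shifts and turns lie within -1 to 1; 1 stands for 800 mm of shift or pi rad of turn. Its arguments: {"type":"object","properties":{"jaw":{"type":"array","items":{"type":"number"}},"dp":{"type":"array","items":{"type":"array","items":{"type":"number","minimum":-1,"maximum":1}}},"rotation":{"type":"array","items":{"type":"array","items":{"type":"number","minimum":-1,"maximum":1}}},"squeeze":{"type":"number"}},"required":["jaw","dp","rotation"]}

```bash
mkdir -p pics; ls; python3 - <<'E'
from workcell import bot, grab_frame, calibration
import cv2,numpy as np
s=bot.observe()
print({k:np.round(v,3).tolist() for k,v in s.items()})
for n in("scene","top"):
    cv2.imwrite(f"pics/{n}0.png",grab_frame(n)); c=calibration(n); print(n,np.round(c["camera_matrix"],1).tolist(),np.round(c["T"],3).tolist())
c=calibration("wrist");print(np.round(c["camera_matrix"],1).tolist(),np.round(c["T"],3).tolist())
E
```

```text
pics
{'clock': 0.0, 'qpos': [-1.208, 0.522, -0.036, 1.6, 0.021, 1.021, -0.113], 'qd': [-0.001, 0.001, -0.001, -0.0, 0.0, 0.002, 0.003], 'joint_efforts': [0.001, -92.713, 1.98, -36.993, 0.018, 0.008, -0.0], 'position': [0.262, 0.567, 0.231], 'tool_rot': [-3.14, 0.0, 2.709], 'force': [-0.287, -0.221, 0.349], 'moment': [0.014, -0.007, 0.004], 'grip_width': 0.086}
scene [[503.4, 0.0, 321.0], [0.0, 503.4, 187.4], [0.0, 0.0, 1.0]] [[0.881, 0.253, -0.399, 1.119], [0.472, -0.466, 0.748, -1.067], [0.003, -0.848, -0.53, 0.86], [0.0, 0.0, 0.0, 1.0]]
top [[373.0, 0.0, 315.6], [0.0, 373.0, 200.2], [0.0, 0.0, 1.0]] [[-0.006, -0.994, 0.113, 0.499], [-1.0, 0.006, -0.004, -0.078], [0.004, -0.113, -0.994, 1.075], [0.0, 0.0, 0.0, 1.0]]
[[337.1, 0.0, 320.4], [0.0, 337.1, 199.9], [0.0, 0.0, 1.0]] [[0.418, 0.875, 0.244, 0.201], [0.909, -0.402, -0.114, 0.595], [-0.002, 0.27, -0.963, 0.373], [0.0, 0.0, 0.0, 1.0]]
```

View pics/scene0.png

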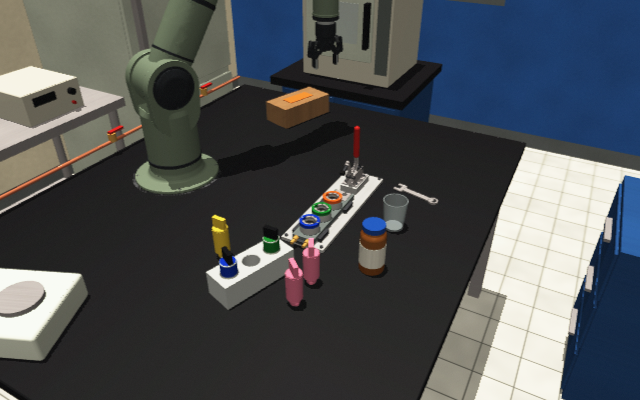

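View pics/top0.png

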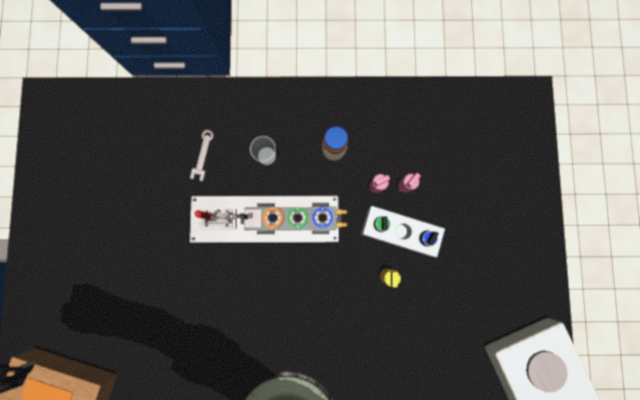

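The carrier holds a blue and a green cartridge, with its middle cup empty and no orange one present.

- **Lookalikes (top view):** blue in cup (429,238), green in cup (382,223), pinks (381,182) and (411,181), yellow (392,278), and the jar's blue cap (336,137).
- **Chosen:** the two cartridges standing in the carrier.

Next is a close crop and measurements.

```bash
cat > h.py <<'E'
from workcell import bot, grab_frame, calibration
import cv2,numpy as np
from scipy.spatial.transform import Rotation as Ro
def w(c,px,z):
    K,T=c["camera_matrix"],c["T"]; d=T[:3,:3]@np.linalg.solve(K,[px[0],px[1],1.]); o=T[:3,3]
    return o+d*(z-o[2])/d[2]
def proj(c,p):
    K,T=c["camera_matrix"],c["T"]; q=K@(T[:3,:3].T@(np.array(p)-T[:3,3])); return q[:2]/q[2]
def blobs(im,lo,hi,amin=15):
    m=cv2.inRange(cv2.cvtColor(im,cv2.COLOR_BGR2HSV),np.array(lo),np.array(hi))
    n,l,st,ce=cv2.connectedComponentsWithStats(m)
    return [(np.round(ce[i],1).tolist(),st[i].tolist()) for i in range(1,n) if st[i,4]>=amin],m
def go(pos,yaw):
    "total shift (tool axes, units of 800mm) and turn to pose with tool down"
    s=bot.observe(); R=Ro.from_euler("xyz",s["tool_rot"]); Rt=Ro.from_euler("xyz",[np.pi,0,yaw])
    return np.round(R.inv().apply(np.array(pos)-s["position"])/.8,4),np.round((R.inv()*Rt).as_rotvec()/np.pi,4)
E
python3 - <<'E'
from h import *
c=calibration("top"); im=cv2.imread("pics/top0.png")
cv2.imwrite("pics/topc.png",cv2.resize(im[170:290,180:460],None,fx=2.8,fy=2.8,interpolation=cv2.INTER_CUBIC))
for n,lo,hi in(("blue",(110,120,60),(128,255,255)),("green",(50,120,40),(75,255,255)),("orange",(5,130,120),(18,255,255)),("red",(0,180,80),(4,255,255))):
    for ce,st in blobs(im,lo,hi)[0]:
        print(n,ce,st,[np.round(w(c,ce,z)[:2],4).tolist() for z in(.06,.131,.2)])
E
```

```text
blue [335.5, 136.0] [325, 126, 23, 23, 101] [[0.795, -0.139], [0.7743, -0.1348], [0.7542, -0.1306]]
blue [316.4, 216.9] [313, 207, 9, 20, 56] [[0.569, -0.0842], [0.5641, -0.0838], [0.5594, -0.0833]]
blue [328.1, 216.8] [323, 208, 10, 19, 56] [[0.569, -0.1161], [0.5642, -0.1134], [0.5594, -0.1108]]
blue [426.5, 236.7] [422, 232, 10, 12, 66] [[0.5134, -0.3824], [0.5124, -0.3611], [0.5115, -0.3404]]
green [290.1, 213.8] [288, 209, 8, 13, 17] [[0.5779, -0.0125], [0.5724, -0.0171], [0.567, -0.0216]]
green [380.0, 223.3] [378, 218, 5, 11, 47] [[0.5505, -0.2572], [0.5469, -0.2446], [0.5434, -0.2325]]
orange [266.3, 216.5] [263, 208, 9, 19, 55] [[0.5709, 0.0523], [0.5659, 0.0432], [0.561, 0.0343]]
orange [278.5, 216.9] [273, 208, 10, 20, 61] [[0.5696, 0.0191], [0.5647, 0.0123], [0.5599, 0.0057]]
orange [43.7, 390.9] [20, 377, 54, 23, 840] [[0.1233, 0.6229], [0.1496, 0.5739], [0.1752, 0.5262]]
red [198.9, 213.6] [196, 212, 7, 4, 25] [[0.5799, 0.2359], [0.5743, 0.2139], [0.5688, 0.1926]]
```

View pics/topc.png

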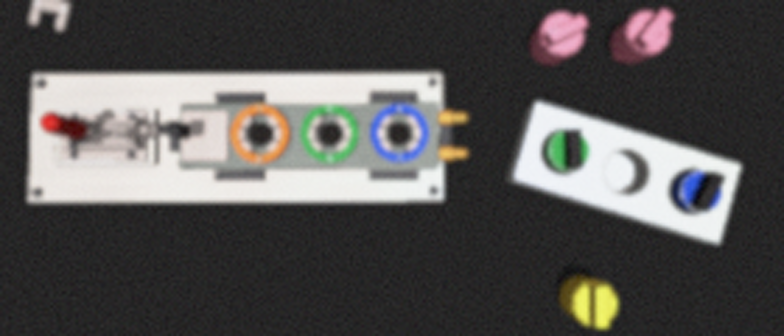

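Request:
move_arm(
  jaw=[255,255,255,255,255,255,255],
  dp=[
    [0,0,-0.01],
    [0,0,-0.01],
    [0,0,-0.01],
    [0,0,-0.01],
    [0,0,-0.01],
    [0,0,-0.01],
    [0,0,-0.01],
  ],
  rotation=[
    [0,0,0.0517],
    [0,0,0.0517],
    [0,0,0.0517],
    [0,0,0.0517],
    [0,0,0.0517],
    [0,0,0.0517],
    [0,0,0.0517],
  ],
)

```text
clock: 0.98
position: [0.262, 0.5672, 0.2872]
tool_rot: [-3.141, 0.001, 1.566]
force: [-0.1, -1.0, -0.1]
grip_width: 0.0002
```

Request:
move_arm(
  jaw=[255,255,255,255,255,255,255,255,255,255],
  dp=[
    [-0.0514,0.0384,0],
    [-0.0514,0.0384,0],
    [-0.0514,0.0384,0],
    [-0.0514,0.0384,0],
    [-0.0514,0.0384,0],
    [-0.0514,0.0384,0],
    [-0.0514,0.0384,0],
    [-0.0514,0.0384,0],
    [-0.0514,0.0384,0],
    [-0.0514,0.0384,0],
  ],
  rotation=[
    [0,0,0],
    [0,0,0],
    [0,0,0],
    [0,0,0],
    [0,0,0],
    [0,0,0],
    [0,0,0],
    [0,0,0],
    [0,0,0],
    [0,0,0],
  ],
)

```text
clock: 2.22
position: [0.5705, 0.1551, 0.2872]
tool_rot: [-3.141, 0.0, 1.572]
force: [-0.4, 0.4, -0.2]
grip_width: -0.0002
```

Request:
move_arm(
  jaw=[255,255,255,255,255,255,255,255,255],
  dp=[
    [0,-0.001,0.064],
    [0,-0.001,0.064],
    [0.0162,0,-0.002],
    [0.0162,0,-0.002],
    [0.0162,0,-0.002],
    [0.017,0,0.007],
    [0.017,0,0.007],
    [0.0145,0,0.0113],
    [0.0145,0,0.0113],
  ],
  rotation=[
    [0,0,0],
    [0,0,0],
    [0,0,0],
    [0,0,0],
    [0,0,0],
    [0,0,0],
    [0,0,0],
    [0,0,0],
    [0,0,0],
  ],
)

```text
clock: 3.35
position: [0.5681, 0.2471, 0.1604]
tool_rot: [3.141, -0.001, 1.572]
force: [-0.6, -0.3, 0.0]
grip_width: 0.0002
```

```bash
python3 - <<'E'
from h import *
im=grab_frame("scene"); cv2.imwrite("pics/s1.png",cv2.resize(im[90:260,270:470],None,fx=3,fy=3,interpolation=cv2.INTER_CUBIC))
E
```

```text
(no output)
```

View pics/s1.png

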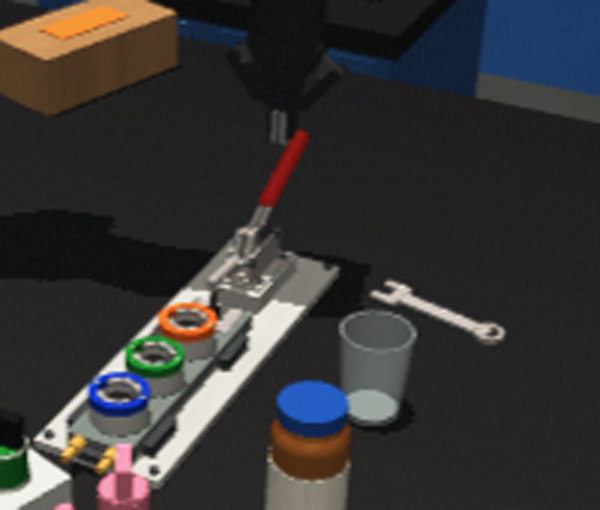

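Request:
move_arm(
  jaw=[255,255,255,255,255,255,255,255],
  dp=[
    [0.011,0,0.0146],
    [0.011,0,0.0146],
    [0.005,0,0.011],
    [0.005,0,0.011],
    [0.0023,0,0.0083],
    [0.0023,0,0.0083],
    [0.0012,0,0.0068],
    [0.0012,0,0.0068],
  ],
  rotation=[
    [0,0,0],
    [0,0,0],
    [0,0,0],
    [0,0,0],
    [0,0,0],
    [0,0,0],
    [0,0,0],
    [0,0,0],
  ],
)

```text
clock: 4.4
position: [0.5681, 0.2771, 0.095]
tool_rot: [3.142, -0.0, 1.572]
force: [-0.1, -0.0, 0.9]
grip_width: 0.0002
```

Request:
move_arm(
  jaw=[255,255,255],
  dp=[
    [0,0,0.003],
    [0,0,0.003],
    [0,0,0],
  ],
  rotation=[
    [0,0,0],
    [0,0,0],
    [0,0,0],
  ],
)

```text
clock: 4.78
position: [0.5683, 0.2774, 0.0911]
tool_rot: [3.141, -0.001, 1.572]
force: [-2.7, 1.0, 10.9]
grip_width: 0.0001
```

Request:
move_arm(
  jaw=[255,255,255],
  dp=[
    [0,0,0.004],
    [0,0,0.003],
    [0,0,0],
  ],
  rotation=[
    [0,0,0],
    [0,0,0],
    [0,0,0],
  ],
)

```text
clock: 5.15
position: [0.5686, 0.2778, 0.0867]
tool_rot: [3.14, -0.002, 1.572]
force: [-8.2, 0.2, 28.6]
grip_width: 0.0001
```

```bash
python3 - <<'E'
from h import *
im=grab_frame("scene")[120:240,300:440]; im2=grab_frame("wrist")
cv2.imwrite("pics/s2.png",np.hstack([cv2.resize(im,(466,400),interpolation=cv2.INTER_CUBIC),cv2.resize(im2[:, 130:510],(333,350))[:350] if 0 else cv2.resize(im2[:,150:480],(330,400))]))
E
```

```text
(no output)
```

View pics/s2.png

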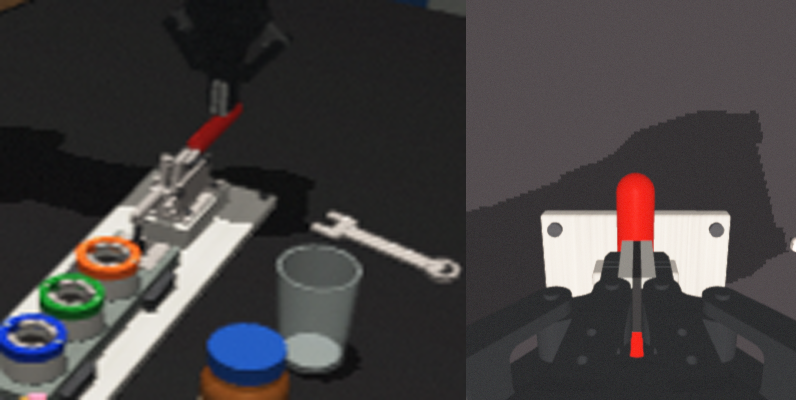

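```bash
python3 - <<'E'
from h import *
c=calibration("scene")
im=grab_frame("scene"); m=blobs(im,(0,150,60),(6,255,255),8); print(m[0])
for a in (0,2.4,5,10,15):
    t=np.radians(a); print(a,[proj(c,(.569,-.010+.186+r*np.cos(t),.082+r*np.sin(t))).round(1) for r in(.130,.04)])
E
```

```text
[([205.9, 85.1], [201, 82, 11, 7, 34]), ([73.6, 101.6], [72, 100, 4, 4, 13]), ([115.3, 129.1], [108, 125, 15, 9, 55]), ([363.6, 158.3], [356, 151, 17, 14, 88])]
0 [array([369.8, 151.3]), array([358.5, 163.1])]
2.4 [array([369.9, 149.9]), array([358.5, 162.6])]
5 [array([370. , 148.3]), array([358.5, 162.1])]
10 [array([370. , 145.5]), array([358.5, 161.2])]
15 [array([369.9, 142.7]), array([358.4, 160.4])]
```

Request:
move_arm(
  jaw=[255,255,255,255,255,255,255,255],
  dp=[
    [0,0,-0.02],
    [0,0,-0.04],
    [0,0,-0.06],
    [-0.03,0,-0.06],
    [-0.075,0,-0.01],
    [-0.075,0,0],
    [-0.075,0,0],
    [0,0,0],
  ],
  rotation=[
    [0,0,0],
    [0,0,0],
    [0,0,0],
    [0,0,0],
    [0,0,0],
    [0,0,0],
    [0,0,0],
    [0,0,0],
  ],
)

```text
clock: 6.3
position: [0.5683, 0.0678, 0.2376]
tool_rot: [3.141, 0.001, 1.565]
force: [1.2, 0.8, 0.5]
grip_width: -0.0
```

```bash
python3 - <<'E'
from h import *
im=grab_frame("scene"); print(blobs(im,(0,150,60),(6,255,255),8)[0][-1])
print(bot.observe()["qpos"], bot.observe()["force"])
cv2.imwrite("pics/s3.png",np.hstack([cv2.resize(im[120:240,300:440],(466,400),interpolation=cv2.INTER_CUBIC),cv2.resize(grab_frame("wrist")[:,150:480],(330,400))]))
E
```

```text
([364.4, 155.2], [356, 147, 17, 17, 124])
[-0.50203742  0.4565362   0.38343823  1.75061744 -0.20077553  0.97254012
 -0.04327542] [-0.07533005  1.49532969 -0.27751467]
```

View pics/s3.png

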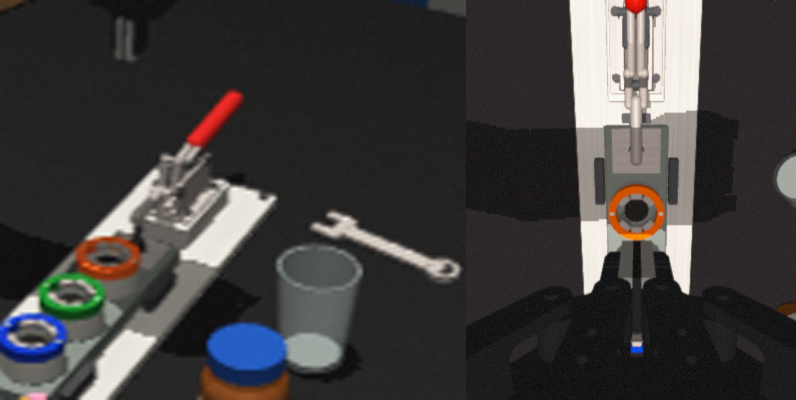

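```bash
python3 - <<'E'
from h import *
c=calibration("scene")
for a in (-3,0,2.4,5,8,12,20):
    t=np.radians(a);u=np.array([0,np.cos(t),np.sin(t)]);n=np.array([0,-np.sin(t),np.cos(t)]);x=np.array([1,0,0])
    P=[proj(c,np.array([.569,.176,.082])+u*r+9e-3*(n*np.sin(f)+x*np.cos(f))) for r in(.042,.132) for f in np.linspace(0,6.28,24)]
    P=np.array(P);print(a,P.min(0).round(1),P.max(0).round(1))
E
```

```text
-3 [356.1 150.4] [372.5 166. ]
0 [356.1 148.6] [372.6 165.4]
2.4 [356.2 147.2] [372.7 164.8]
5 [356.2 145.6] [372.7 164.3]
8 [356.2 143.9] [372.8 163.6]
12 [356.1 141.7] [372.7 162.8]
20 [356.  137.7] [372.4 161.2]
```

Clamp check: the handle silhouette (356–372, 147–163) matches the closed 2.4° prediction, and the wrist view shows the spindle on the bright patch at (637,160). The clamp is locked. Next I'll measure the ports with the wrist camera, then the carrier.

Request:
move_arm(
  jaw=[0,0,0,0,0,0],
  dp=[
    [-0.048,0,0],
    [-0.048,0,0],
    [-0.048,0,0],
    [-0.048,0,0],
    [0,0,0],
    [0,0,0],
  ],
  rotation=[
    [0,0,0],
    [0,0,0],
    [0,0,0],
    [0,0,0],
    [0,0,0],
    [0,0,0],
  ],
)

```text
clock: 7.15
position: [0.5687, -0.079, 0.2367]
tool_rot: [-3.141, -0.001, 1.574]
force: [-0.1, -0.6, -0.9]
grip_width: 0.0854
```

```bash
cat >> h.py <<'E'
def ring(im,c,lo,hi,z,amin=100):
    out=[]
    m=blobs(im,lo,hi)[1]; m=cv2.morphologyEx(m,cv2.MORPH_CLOSE,np.ones((9,9)))
    for k in cv2.findContours(m,cv2.RETR_EXTERNAL,cv2.CHAIN_APPROX_NONE)[0]:
        if cv2.contourArea(k)<amin: continue
        P=np.array([w(c,p,z)[:2] for p in k[:,0,:]],np.float32); (x,y),r=cv2.minEnclosingCircle(P)
        e=cv2.fitEllipse(P*1000); out.append((np.round([x,y,r],4),np.round(e[0],1),np.round(e[1],1),round(e[2],1),k[:,0].mean(0).round()))
    return out
B=((108,100,50),(130,255,255));G=((45,90,30),(80,255,255));O=((5,130,80),(18,255,255))
E
python3 - <<'E'
from h import *
c=calibration("wrist"); im=grab_frame("wrist"); cv2.imwrite("pics/w1.png",im)
for n,h in(("b",B),("g",G),("o",O)): print(n,*ring(im,c,*h,.06),sep="\n ")
s=bot.observe();print(s["position"],s["qpos"])
E
```

```text
b
 (array([ 0.8296, -0.1722,  0.0463]), array([ 829.9, -172.6]), array([77.5, 92.2]), 58.3, array([570., 266.]))
 (array([ 0.5687, -0.1005,  0.0292]), array([ 568.9, -100.3]), array([55.6, 57. ]), 179.8, array([320., 199.]))
g
 (array([ 0.5497, -0.2681,  0.0233]), array([ 549.4, -265.4]), array([38., 44.]), 71.5, array([301., 343.]))
 (array([ 0.5689, -0.0329,  0.0283]), array([568.8, -32.8]), array([55.1, 55.7]), 108.1, array([320., 129.]))
o
 (array([ 0.794 , -0.1505,  0.0441]), array([ 794. , -150.1]), array([72. , 88.4]), 57.8, array([534., 241.]))
 (array([ 0.7363, -0.115 ,  0.0275]), array([ 822.9, -169.3]), array([100.7, 246.9]), 57.7, array([478., 207.]))
 (array([0.5903, 0.0334, 0.0115]), array([592.2,  35.1]), array([ 8.6, 21.5]), 10.6, array([346.,  52.]))
[ 0.56870396 -0.07881516  0.23671707] [-0.25229427  0.46275832  0.4028867   1.74758255 -0.2137588   0.97479664
  0.23659711]
```

View pics/w1.png

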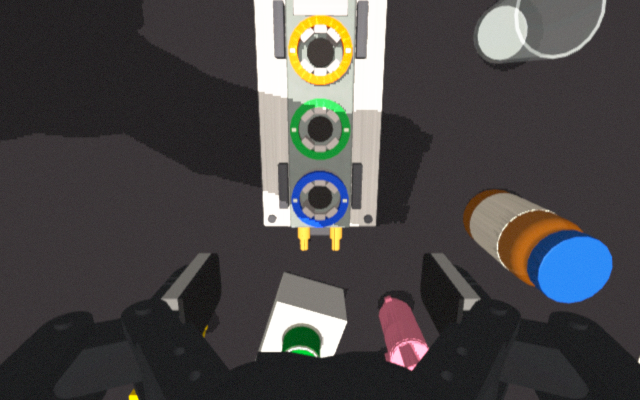

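The wrist view shows the port rings at blue (320,199), green (320,129) and orange (320,50). They lie in line 67.5 mm apart with the white marks across the block, so the block yaw is about 0.

Request:
move_arm(
  jaw=[0,0,0,0,0],
  dp=[
    [-0.055,-0.012,-0.011],
    [-0.055,-0.012,-0.011],
    [-0.055,-0.012,-0.011],
    [-0.055,-0.012,-0.011],
    [-0.055,-0.012,-0.011],
  ],
  rotation=[
    [0,0,0],
    [0,0,0],
    [0,0,0],
    [0,0,0],
    [0,0,0],
  ],
)

```text
clock: 7.82
position: [0.5211, -0.3005, 0.2812]
tool_rot: [3.141, -0.0, 1.574]
force: [0.1, 0.0, -0.7]
grip_width: 0.0851
```

Request:
move_arm(
  jaw=[0,0,0,0,0,0,0,0,0,0],
  dp=[
    [0,0,0],
    [0,0,0],
    [0,0,0],
    [0,0,0],
    [0,0,0],
    [0,0,0],
    [0,0,0],
    [0,0,0],
    [0,0,0],
    [0,0,0],
  ],
  rotation=[
    [0,0,-0.0555],
    [0,0,-0.0555],
    [0,0,-0.0555],
    [0,0,-0.0555],
    [0,0,-0.0555],
    [0,0,-0.0555],
    [0,0,-0.0555],
    [0,0,-0.0555],
    [0,0,-0.0555],
    [0,0,0],
  ],
)

```text
clock: 9.07
position: [0.5213, -0.2996, 0.2809]
tool_rot: [3.141, 0.0, -3.141]
force: [-0.6, -0.3, 0.2]
grip_width: 0.0858
```

```bash
python3 - <<'E'
from h import *
c=calibration("wrist"); im=grab_frame("wrist"); cv2.imwrite("pics/w2.png",im)
for n,h in(("b",B),("g",G)): print(n,*ring(im,c,*h,.101),sep="\n ")
s=bot.observe();print(s["position"],s["tool_rot"],s["qpos"])
E
```

```text
b
 (array([ 0.5543, -0.1245,  0.0272]), array([ 554.7, -124.6]), array([50.1, 53.6]), 152.6, array([496., 210.]))
 (array([ 0.5063, -0.3776,  0.0227]), array([ 507.6, -376.4]), array([34.8, 43.3]), 29.7, array([240., 161.]))
g
 (array([ 0.5541, -0.0651,  0.0279]), array([554.3, -65. ]), array([49.1, 55.2]), 160.3, array([555., 210.]))
 (array([ 0.5444, -0.2601,  0.0228]), array([ 544.4, -260.7]), array([34.8, 43. ]), 119.6, array([361., 199.]))
[ 0.52112095 -0.29982441  0.28084698] [3.14119675e+00 1.01703730e-04 3.13837222e+00] [ 0.36700532  0.43736466  0.08091169  1.61085589 -0.03897175  1.09501293
  2.02576563]
```

View pics/w2.png

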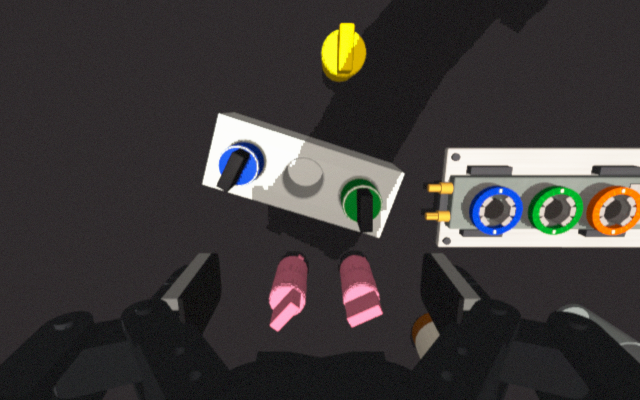

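The wrist view shows blue (240,163) and green (361,200) in the carrier, the middle cup (303,177) empty, and yellow and pinks outside it. I'll zoom in to read the wing edges.

```bash
python3 - <<'E'
import cv2,numpy as np
im=cv2.imread("pics/w2.png"); f=lambda a:cv2.resize(np.clip(a.astype(float)*2,0,255).astype("uint8"),None,fx=6,fy=6,interpolation=cv2.INTER_CUBIC)
cv2.imwrite("pics/z2.png",np.hstack([f(im[135:200,205:270]),f(im[170:235,330:395])]))
E
```

```text
(no output)
```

View pics/z2.png

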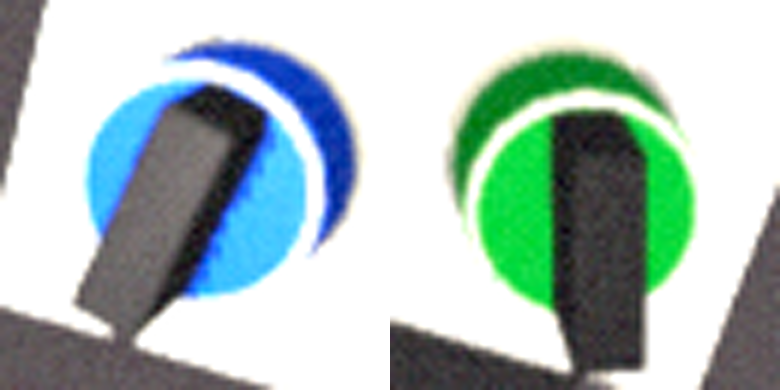

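```bash
python3 - <<'E'
from h import *
c=calibration("wrist")
q=lambda x,y,o:(o[0]+(x+.5)/6-.5,o[1]+(y+.5)/6-.5)
for n,o,disc,a,b in(("blue",(205,135),(198,188),(201,122),(97,322)),("green",(330,170),(197,207),(224,154),(220,371))):
    D=w(c,q(*disc,o),.101); A=w(c,q(*a,o),.131);Bq=w(c,q(*b,o),.131)
    print(n,D[:2].round(4),((A+Bq)/2)[:2].round(4),"len",np.linalg.norm(A-Bq).round(4),"ang",np.degrees(np.arctan2(*(A-Bq)[1::-1])).round(1))
E
```

```text
blue [ 0.5097 -0.3804] [ 0.5098 -0.3806] len 0.0345 ang 149.6
green [ 0.5483 -0.2586] [ 0.5486 -0.2584] len 0.0346 ang -179.0
```

Request:
move_arm(
  jaw=[0,0,0,0,0],
  dp=[
    [-0.0171,0.0257,0.02],
    [-0.0171,0.0257,0.02],
    [0,0,0.06],
    [0,0,0.06],
    [0,0,0],
  ],
  rotation=[
    [0,0,0],
    [0,0,0],
    [0,0,0],
    [0,0,0],
    [0,0,0],
  ],
)

```text
clock: 9.75
position: [0.5467, -0.2583, 0.1504]
tool_rot: [3.14, -0.005, 3.139]
force: [-0.2, -0.4, 0.3]
grip_width: 0.0856
```

```bash
python3 - <<'E'
from h import *
s=bot.observe();print(s["position"],s["tool_rot"][2])
c=calibration("wrist"); im=grab_frame("wrist"); 
for p in((.5485,-.2585,.131),(.5485,-.2585,.101),list(s["position"])): 
    u=proj(c,p).round().astype(int); print(u); cv2.drawMarker(im,tuple(map(int,u)),(0,0,255),0,8)
cv2.imwrite("pics/w3.png",im[150:])
E
```

```text
[ 0.54666181 -0.25832466  0.15035417] 3.1386016981947034
[321 244]
[321 225]
[322 257]
```

View pics/w3.png

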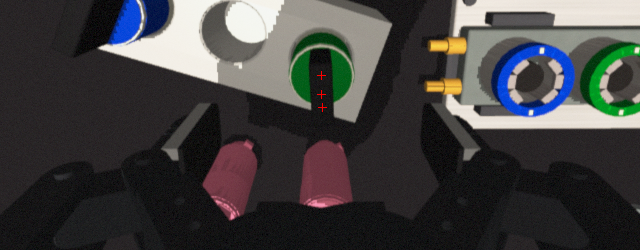

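The marks sit on the green cartridge's axis, so I'll descend and grip.

Request:
move_arm(
  jaw=[0,0,0,255,255,255,255],
  dp=[
    [-0.001,0,0.028],
    [-0.001,0,0.028],
    [0,0,0],
    [0,0,0],
    [0,0,0],
    [0,0,0],
    [0,0,0],
  ],
  rotation=[
    [0,0,0],
    [0,0,0],
    [0,0,0],
    [0,0,0],
    [0,0,0],
    [0,0,0],
    [0,0,0],
  ],
  squeeze=60,
)

```text
clock: 10.68
position: [0.5497, -0.2596, 0.1084]
tool_rot: [-3.141, 0.0, 3.141]
force: [-0.3, -2.0, 1.3]
grip_width: 0.0123
```

Request:
move_arm(
  jaw=[255,255,255,255,255,255,255,255,255,255],
  dp=[
    [0,0,-0.04],
    [0,0,-0.04],
    [0,0,-0.04],
    [-0.004,0.0473,0],
    [-0.004,0.0473,0],
    [-0.004,0.0473,0],
    [-0.004,0.0473,0],
    [-0.004,0.0473,0],
    [-0.004,0.0473,0],
    [0,0,0],
  ],
  rotation=[
    [0,0,0],
    [0,0,0],
    [0,0,0],
    [0,0,0],
    [0,0,0],
    [0,0,0],
    [0,0,0],
    [0,0,0],
    [0,0,0],
    [0,0,0],
  ],
)

```text
clock: 11.92
position: [0.569, -0.0293, 0.204]
tool_rot: [3.14, -0.0, -3.138]
force: [-0.3, 0.1, -1.4]
grip_width: 0.0106
```

```bash
python3 - <<'E'
from h import *
s=bot.observe();print(s["position"],s["tool_rot"],s["qpos"][6],s["grip_width"],s["force"])
c=calibration("wrist"); im=grab_frame("wrist"); p=s["position"]
print("tool/disc px",proj(c,p),proj(c,p-[0,0,.0074]))
print("green disc:",*ring(im,c,*G,p[2]-.0074),sep="\n ")
f=np.clip(im[200:300,250:390].astype(float)*2.5,0,255).astype("uint8")
cv2.imwrite("pics/w4.png",cv2.resize(f,None,fx=5,fy=5,interpolation=cv2.INTER_CUBIC))
E
```

```text
[ 0.56902727 -0.02929802  0.20402212] [ 3.14043255e+00 -2.12316537e-04 -3.13786596e+00] 1.5372251963056882 0.010635907276153636 [-0.2914265   0.13960885 -1.37190205]
tool/disc px [321.52061393 257.26164801] [321.46748943 250.62269205]
green disc:
 (array([ 0.5489, -0.0299,  0.0273]), array([549.8, -30.5]), array([35.7, 56.8]), 94.6, array([320., 211.]))
```

View pics/w4.png

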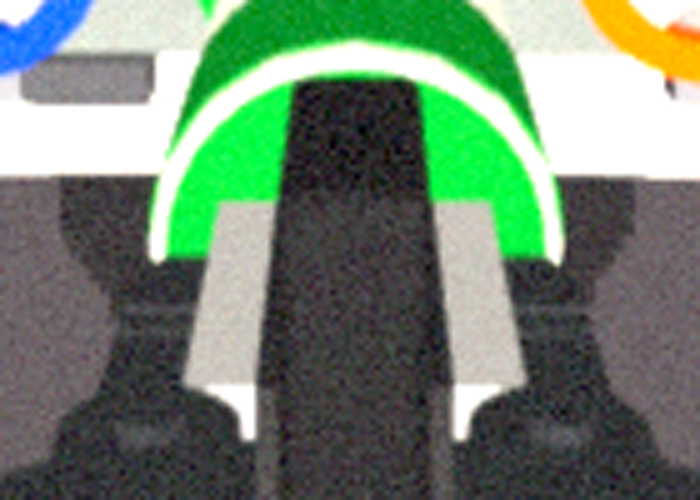

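```bash
python3 - <<'E'
from h import *
c=calibration("wrist");p=bot.observe()["position"]
for dz in(.0064,.0074,.0084):
  for px in((321,208.2),(279.7,251.5),(363,251.5)): print(dz,((w(c,px,p[2]-dz)-p)*1000).round(1))
E
```

```text
0.0064 [-21.7  -0.3  -6.4]
0.0064 [  0.1 -20.1  -6.4]
0.0064 [-0.  19.9 -6.4]
0.0074 [-21.4  -0.3  -7.4]
0.0074 [  0.6 -20.2  -7.4]
0.0074 [ 0.4 20.  -7.4]
0.0084 [-21.1  -0.3  -8.4]
0.0084 [  1.  -20.3  -8.4]
0.0084 [ 0.9 20.2 -8.4]
```

Request:
move_arm(
  jaw=[255,255,255,255],
  dp=[
    [-0.0012,-0.0042,0.022],
    [0,0,0.022],
    [0,0,0],
    [0,0,0],
  ],
  rotation=[
    [0,0,0],
    [0,0,0],
    [0,0,0],
    [0,0,0],
  ],
)

```text
clock: 12.48
position: [0.5699, -0.0367, 0.1689]
tool_rot: [-3.141, -0.0, 3.14]
force: [0.6, 0.6, -0.8]
grip_width: 0.0107
```

```bash
python3 - <<'E'
from h import *
for i in range(3):
    s=bot.observe();print(s["position"],s["tool_rot"]); grab_frame("top")
E
```

```text
[ 0.56991533 -0.03666798  0.1689036 ] [-3.14139062e+00 -1.15785981e-04  3.14008513e+00]
[ 0.57008176 -0.03650705  0.16919956] [-3.14146432e+00  4.47786532e-04  3.14022935e+00]
[ 0.57016444 -0.0362653   0.16934382] [-3.14154765e+00  7.47203116e-04  3.14060522e+00]
```

Request:
move_arm(
  jaw=[255,255,255,255,255],
  dp=[
    [0,0.0042,0.002],
    [0,0,0.004],
    [0,0,0.004],
    [0,0,0.004],
    [0,0,0],
  ],
  rotation=[
    [0,0,0],
    [0,0,0],
    [0,0,0],
    [0,0,0],
    [0,0,0],
  ],
)

```text
clock: 13.25
position: [0.5698, -0.0326, 0.1574]
tool_rot: [-3.142, -0.0, 3.141]
force: [-0.0, 1.3, -1.4]
grip_width: 0.0108
```

Request:
move_arm(
  jaw=[255,255,255,255,255,255,255],
  dp=[
    [0,0,0.004],
    [0,0,0.004],
    [0,0,0.004],
    [0,0,0.004],
    [0,0,0.003],
    [0,0,0],
    [0,0,0],
  ],
  rotation=[
    [0,0,0],
    [0,0,0],
    [0,0,0],
    [0,0,0],
    [0,0,0],
    [0,0,0],
    [0,0,0],
  ],
)

```text
clock: 14.12
position: [0.5702, -0.0325, 0.1428]
tool_rot: [3.142, 0.001, 3.141]
force: [-0.1, 0.1, 8.4]
grip_width: 0.0107
```

Request:
move_arm(
  jaw=[255,255,255,255,255,255,255,255,255,255],
  dp=[
    [0,-0.0003,0.001],
    [0,-0.0003,0],
    [0,-0.0003,0],
    [0,-0.0003,0],
    [0,-0.0003,0],
    [0,-0.0003,0],
    [0,-0.0003,0],
    [0,-0.0003,0],
    [0,-0.0003,0],
    [0,0,0],
  ],
  rotation=[
    [0,0,0.04],
    [0,0,0.055],
    [0,0,0.055],
    [0,0,0.055],
    [0,0,0.055],
    [0,0,0.055],
    [0,0,0.055],
    [0,0,0.055],
    [0,0,0.055],
    [0,0,0.03],
  ],
)

```text
clock: 15.38
position: [0.569, -0.0339, 0.142]
tool_rot: [3.141, -0.0, 1.535]
force: [-2.0, 0.6, 9.2]
grip_width: 0.011
```

Request:
move_arm(
  jaw=[255,255],
  dp=[
    [0,0,0],
    [0,0,0],
  ],
  rotation=[
    [0,0,0],
    [0,0,0],
  ],
)

```text
clock: 15.62
position: [0.569, -0.0339, 0.142]
tool_rot: [3.141, -0.0, 1.539]
force: [-1.3, 1.3, 8.4]
grip_width: 0.0102
```

```bash
python3 - <<'E'
from workcell import bot
s=bot.observe();print(s["moment"],s["force"],s["qpos"][6])
E
```

```text
[ 0.29231316  0.38630287 -0.0156937 ] [-1.32314205  1.32691619  8.36462199] 0.2514207673977018
```

Request:
move_arm(
  jaw=[255,255,255,0,0,0,0],
  dp=[
    [0,0,-0.002],
    [0,0,-0.002],
    [0,0,0],
    [0,0,0],
    [0,0,0],
    [0,0,0],
    [0,0,0],
  ],
  rotation=[
    [0,0,0],
    [0,0,0],
    [0,0,0],
    [0,0,0],
    [0,0,0],
    [0,0,0],
    [0,0,0],
  ],
)

```text
clock: 16.5
position: [0.5687, -0.0342, 0.1448]
tool_rot: [-3.141, 0.0, 1.539]
force: [-0.1, -1.0, 0.8]
grip_width: 0.0817
```

Request:
move_arm(
  jaw=[0,0,0,0,0,0,0],
  dp=[
    [0,0,-0.03],
    [0,0,-0.06],
    [0,0,-0.06],
    [-0.06,-0.012,0],
    [-0.06,-0.012,0],
    [-0.06,-0.012,0],
    [0,0,0],
  ],
  rotation=[
    [0,0,0],
    [0,0,0],
    [0,0,0],
    [0,0,0],
    [0,0,0],
    [0,0,0],
    [0,0,0],
  ],
)

```text
clock: 17.38
position: [0.534, -0.1809, 0.2652]
tool_rot: [3.141, 0.001, 1.533]
force: [-0.2, 0.2, 0.3]
grip_width: 0.0853
```

```bash
python3 - <<'E'
from h import *
s=bot.observe();print(s["position"],s["tool_rot"])
c=calibration("wrist"); im=grab_frame("wrist"); cv2.imwrite("pics/w5.png",im)
# expected top of locked green cart: origin z=.043
for z,l in((.138,"disc"),(.168,"wingtop")): print(l,proj(c,(.5688,-.0327,z)))
for d in(-.018,.018): print("wing end",proj(c,(.5688,-.0327+d,.168)))
E
```

```text
[ 0.53400266 -0.18092552  0.26524014] [3.14137974e+00 1.24638713e-03 1.53331341e+00]
disc [360.80371897 -15.16330531]
wingtop [366.3946001  -31.77838403]
wing end [366.36084954   0.84394327]
wing end [366.42996719 -65.96320745]
```

View pics/w5.png

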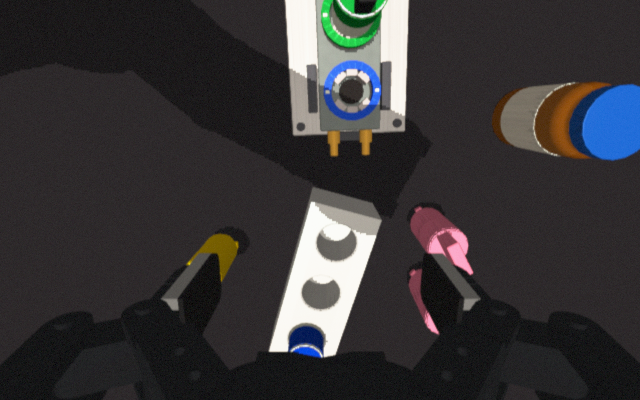

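```bash
python3 - <<'E'
from h import *
c=calibration("wrist")
for p in((336.5,242),(321,292)): print(w(c,p,.066)[:2].round(4))
print(go([.5097,-.3805,.20],2.611))
E
```

```text
[ 0.5508 -0.255 ]
[ 0.5319 -0.3157]
(array([-0.2533, -0.0225,  0.0813]), array([-0.000e+00,  1.000e-04, -3.422e-01]))
```

Request:
move_arm(
  jaw=[0,0,0,0,0],
  dp=[
    [-0.0507,-0.0045,0.01],
    [-0.0507,-0.0045,0.01],
    [-0.0507,-0.0045,0.01],
    [-0.0507,-0.0045,0.01],
    [-0.0507,-0.0045,0.01],
  ],
  rotation=[
    [0,0,0],
    [0,0,0],
    [0,0,0],
    [0,0,0],
    [0,0,0],
  ],
)

```text
clock: 18.05
position: [0.5116, -0.3792, 0.2244]
tool_rot: [3.142, -0.001, 1.541]
force: [0.4, 0.4, -0.0]
grip_width: 0.0852
```

Request:
move_arm(
  jaw=[0,0,0,0,0,0,0,0,0],
  dp=[
    [0,0,0],
    [0,0,0],
    [0,0,0],
    [0,0,0],
    [0,0,0],
    [0,0,0],
    [0,0,0],
    [0,0,0],
    [0,0,0],
  ],
  rotation=[
    [0,0,-0.049],
    [0,0,-0.049],
    [0,0,-0.049],
    [0,0,-0.049],
    [0,0,-0.049],
    [0,0,-0.049],
    [0,0,-0.048],
    [0,0,0],
    [0,0,0],
  ],
)

```text
clock: 19.18
position: [0.5112, -0.3787, 0.2248]
tool_rot: [3.141, -0.0, 2.61]
force: [0.5, -0.4, 0.3]
grip_width: 0.0854
```

```bash
python3 - <<'E'
from h import *
s=bot.observe();print(s["position"],s["tool_rot"],s["qpos"][6])
c=calibration("wrist"); im=grab_frame("wrist")
u=proj(c,(.5097,-.3805,.101)); v=proj(c,(.5097,-.3805,.131)); print(u,v)
a=int(u[0])-70;b=int(u[1])-55
for q in(u,v): im[int(round(q[1])),int(round(q[0]))]=(0,0,255)
f=np.clip(im[b:b+110,a:a+140].astype(float)*2,0,255).astype("uint8"); print(a,b)
cv2.imwrite("pics/w6.png",cv2.resize(f,None,fx=5,fy=5,interpolation=cv2.INTER_CUBIC))
E
```

```text
[ 0.51121176 -0.37872902  0.22482208] [ 3.14143225e+00 -1.26518083e-04  2.61035244e+00] 1.7187643894958031
[317.63821403 190.71306631] [317.28546551 200.71975689]
247 135
```

View pics/w6.png

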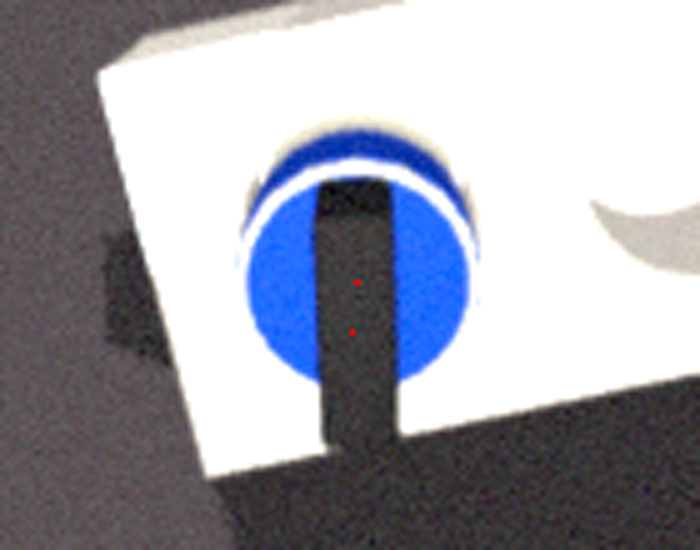

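The disc centre reads (358,281) in the crop, right on the predicted mark, so the blue cartridge is where I measured it and the wing is lined up to about 2°.

```bash
python3 - <<'E'
from h import *
print(bot.observe()["position"],go([.5097,-.3805,.107],2.611))
E
```

```text
[ 0.51115337 -0.37883102  0.22479537] (array([ 0.0005, -0.0027,  0.1472]), array([ 0., -0., -0.]))
```

Request:
move_arm(
  jaw=[0,0,0,0,255,255,255,255],
  dp=[
    [0.0005,-0.0027,0.05],
    [0,0,0.05],
    [0,0,0.047],
    [0,0,0],
    [0,0,0],
    [0,0,0],
    [0,0,0],
    [0,0,0],
  ],
  rotation=[
    [0,0,0],
    [0,0,0],
    [0,0,0],
    [0,0,0],
    [0,0,0],
    [0,0,0],
    [0,0,0],
    [0,0,0],
  ],
)

```text
clock: 20.23
position: [0.5096, -0.381, 0.1079]
tool_rot: [3.142, 0.001, 2.613]
force: [-0.7, -0.1, 1.4]
grip_width: 0.0123
```

Request:
move_arm(
  jaw=[255,255,255,255],
  dp=[
    [0,0,-0.04],
    [0,0,-0.04],
    [0,0,-0.04],
    [0,0,0],
  ],
  rotation=[
    [0,0,0],
    [0,0,0],
    [0,0,0],
    [0,0,0],
  ],
)

```text
clock: 20.72
position: [0.5102, -0.3816, 0.2057]
tool_rot: [-3.142, 0.004, 2.613]
force: [1.1, -1.2, -2.2]
grip_width: 0.0109
```

```bash
python3 - <<'E'
from h import *
print(bot.observe()["qpos"][6],go([.5688,-.1005,.203],np.pi))
E
```

```text
1.7315197313100095 (array([0.114 , 0.3404, 0.003 ]), array([-0.0003,  0.0012, -0.1682]))
```

Request:
move_arm(
  jaw=[255,255,255,255,255,255,255,255,255,255],
  dp=[
    [0.019,0.0567,0],
    [0.019,0.0567,0],
    [0.019,0.0567,0],
    [0.019,0.0567,0],
    [0.019,0.0567,0],
    [0.019,0.0567,0],
    [0,0,0],
    [0,0,0],
    [0,0,0],
    [0,0,0],
  ],
  rotation=[
    [0,0,0],
    [0,0,0],
    [0,0,0],
    [0,0,0],
    [0,0,0],
    [0,0,0],
    [0,0,-0.042],
    [0,0,-0.042],
    [0,0,-0.042],
    [0,0,-0.042],
  ],
)

```text
clock: 21.98
position: [0.5675, -0.0998, 0.2025]
tool_rot: [3.141, -0.001, -3.138]
force: [0.4, 0.5, -2.3]
grip_width: 0.0108
```

Request:
move_arm(
  jaw=[255,255,255],
  dp=[
    [0,0,0],
    [0,0,0],
    [0,0,0],
  ],
  rotation=[
    [0,0,0],
    [0,0,0],
    [0,0,0],
  ],
)

```text
clock: 22.35
position: [0.5678, -0.0998, 0.2031]
tool_rot: [-3.142, -0.0, 3.139]
force: [-0.0, 1.0, -2.0]
grip_width: 0.0107
```

```bash
python3 - <<'E'
from h import *
s=bot.observe();p=s["position"]
print(p,s["tool_rot"],go([.5688,-.1005,.16],np.pi))
c=calibration("wrist"); im=grab_frame("wrist")
f=np.clip(im[200:300,250:390].astype(float)*2.5,0,255).astype("uint8")
cv2.imwrite("pics/w7.png",cv2.resize(f,None,fx=5,fy=5,interpolation=cv2.INTER_CUBIC))
print(w(c,(321,208.2),p[2]-.0069)-p)
E
```

```text
[ 0.56780458 -0.09980498  0.2031446 ] [-3.14152066e+00 -2.32688986e-04  3.13942651e+00] (array([-0.0013, -0.0009,  0.0539]), array([-0.    , -0.0001, -0.0007]))
[-0.02156676 -0.00024127 -0.0069    ]
```

View pics/w7.png

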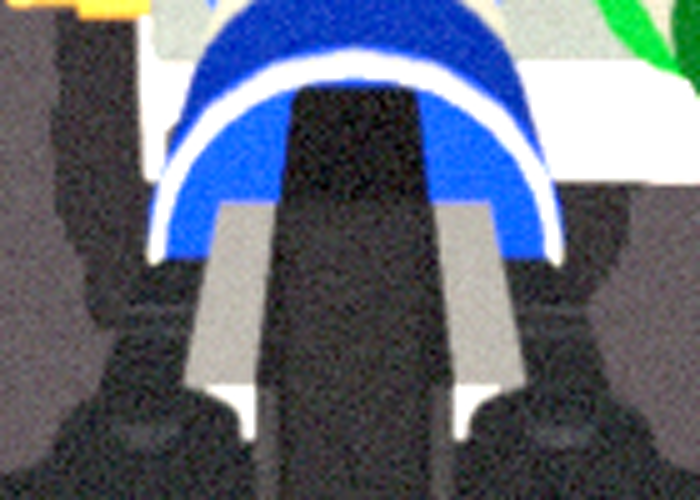

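Request:
move_arm(
  jaw=[255,255,255,255,255,255],
  dp=[
    [-0.0018,-0.0009,0.02],
    [0,0,0.02],
    [0,0,0.01],
    [0,0,0.004],
    [0,0,0],
    [0,0,0],
  ],
  rotation=[
    [0,0,0],
    [0,0,0],
    [0,0,0],
    [0,0,0],
    [0,0,0],
    [0,0,0],
  ],
)

```text
clock: 23.15
position: [0.5695, -0.1007, 0.1605]
tool_rot: [-3.142, 0.001, 3.141]
force: [0.1, 0.3, -1.8]
grip_width: 0.0108
```

Request:
move_arm(
  jaw=[255,255,255,255,255,255,255],
  dp=[
    [0,0,0.004],
    [0,0,0.004],
    [0,0,0.004],
    [0,0,0.004],
    [0,0,0.004],
    [0,0,0.003],
    [0,0,0],
  ],
  rotation=[
    [0,0,0],
    [0,0,0],
    [0,0,0],
    [0,0,0],
    [0,0,0],
    [0,0,0],
    [0,0,0],
  ],
)

```text
clock: 24.02
position: [0.5696, -0.1006, 0.1419]
tool_rot: [-3.142, 0.001, 3.141]
force: [-1.7, -0.3, 7.6]
grip_width: 0.0109
```

Request:
move_arm(
  jaw=[255,255,255,255,255,255,255,255,255,255],
  dp=[
    [0,-0.0002,0.001],
    [0,-0.0002,0],
    [0,-0.0002,0],
    [0,-0.0002,0],
    [0,-0.0002,0],
    [0,-0.0002,0],
    [0,-0.0002,0],
    [0,-0.0002,0],
    [0,-0.0002,0],
    [0,0,0],
  ],
  rotation=[
    [0,0,0.04],
    [0,0,0.055],
    [0,0,0.055],
    [0,0,0.055],
    [0,0,0.055],
    [0,0,0.055],
    [0,0,0.055],
    [0,0,0.055],
    [0,0,0.055],
    [0,0,0.03],
  ],
)

```text
clock: 25.28
position: [0.5689, -0.1016, 0.1413]
tool_rot: [3.141, 0.0, 1.535]
force: [-1.1, 0.2, 8.9]
grip_width: 0.011
```

Request:
move_arm(
  jaw=[255,255,255,255,0,0,0,0],
  dp=[
    [0,0,0],
    [0,0,0],
    [0,0,-0.002],
    [0,0,-0.002],
    [0,0,0],
    [0,0,0],
    [0,0,0],
    [0,0,0],
  ],
  rotation=[
    [0,0,0],
    [0,0,0],
    [0,0,0],
    [0,0,0],
    [0,0,0],
    [0,0,0],
    [0,0,0],
    [0,0,0],
  ],
)

```text
clock: 26.28
position: [0.5685, -0.1017, 0.144]
tool_rot: [-3.141, 0.0, 1.539]
force: [0.9, -0.2, 0.5]
grip_width: 0.0815
```

Request:
move_arm(
  jaw=[0,0,0,0,0,0,0,0,0,0],
  dp=[
    [0,0,-0.03],
    [0,0,-0.06],
    [0,0,-0.06],
    [0,0,-0.06],
    [-0.03,-0.05,0],
    [-0.03,-0.05,0],
    [-0.03,-0.05,0],
    [0,0,0],
    [0,0,0],
    [0,0,0],
  ],
  rotation=[
    [0,0,0],
    [0,0,0],
    [0,0,0],
    [0,0,0],
    [0,0,0],
    [0,0,0],
    [0,0,0],
    [0,0,0],
    [0,0,0],
    [0,0,0],
  ],
)

```text
clock: 27.52
position: [0.4469, -0.1693, 0.3119]
tool_rot: [-3.141, 0.0, 1.54]
force: [-0.0, -0.4, 0.6]
grip_width: 0.0852
```

```bash
python3 - <<'E'
from h import *
ims=[]
for n in("scene","top"):
    c=calibration(n); im=grab_frame(n)
    f=6; r=proj(c,(.569,-.06,.10)); a,b=int(r[0])-32,int(r[1])-30
    z=cv2.resize(im[b:b+66,a:a+65],None,fx=f,fy=f,interpolation=cv2.INTER_CUBIC)
    for y in(-.0325,-.1005):
        for dy in(-.018,.018):
            u=proj(c,(.5688,y+dy,.168)); q=((u-[a,b]+.5)*f).astype(int); cv2.drawMarker(z,tuple(map(int,q)),(255,0,255),1,10)
        for k in np.linspace(0,6.28,24):
            u=proj(c,(.5688+.02*np.cos(k),y+.02*np.sin(k),.138)); q=((u-[a,b]+.5)*f).astype(int); cv2.circle(z,tuple(map(int,q)),1,(255,0,255),-1)
    ims.append(z)
    if n=="scene": print(blobs(im,(0,150,60),(6,255,255),8)[0][-1])
cv2.imwrite("pics/f.png",np.hstack(ims))
s=bot.observe();print(s["position"],s["force"],s["clock"])
E
```

```text
([364.4, 155.2], [356, 147, 17, 17, 124])
[ 0.4467118  -0.1694222   0.31186128] [-0.07139935  0.421145   -0.05292344] 27.625
```

View pics/f.png

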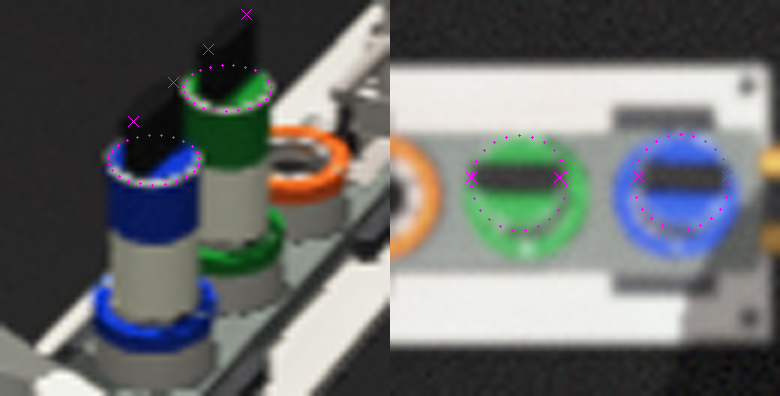

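```bash
python3 -c "
from workcell import workorder
print(workorder.job_done())"
```

```text
the job is handed in; nothing more can be done
None
```

I closed the clamp first, then fitted the two cartridges that were in the carrier, green and blue. There was no orange cartridge, so the orange port is empty. The job was handed in at about 27.6 s on the clock; no verdict is reported.

**Clamp:** After I let go, the handle's outline matched the closed position (about 2.4°). It had not shifted when I checked again at the end. I could not read the link angle or the pad force directly.

**Cartridges:** Each went about 20 mm into its port against roughly 8–10 N of spring force, then turned about 92° clockwise. In the last scene and top views, both line up with the outlines I projected for a locked cartridge. They stand upright, centred, with their wings along the block.

**Disagreements:** The first top-camera estimate of the carrier was 10–15 mm off the wrist-camera one. I used the wrist camera, and both grasps confirmed it. The gripper read about 11 mm on the 12 mm wings, with no sign of slipping.

The arm finished clear at z = 0.31 m with no force on it, and nothing in the moves came near the beaker, jar or spanner.

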